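Move the air jet to the regulated outlet

TASK

The steel air jet for drying slides is plugged into the plain bench outlet, where the air is unregulated: move it to the outlet that has the pressure gauge. Press the black release collar of the plain outlet down until the jet springs up, draw the jet out, push it straight down into the other coupling until it is fully home and the collar has snapped back up, then tug it gently upward and hold for a moment so that you see the collar lift with it, and let go, leaving it locked in. Do not force anything (no push or pull needs more than about 20 N) and do not disturb the things lying around.

Things in the scene. Friction and masses are not known exactly. Their poses are not given: they have to be found in the camera images.
- jet_barrel (a point): Grasp point of the air jet, a bent steel tube, loose, 81 mm tall, about 70 g: on the axis of its upright round barrel (14 mm diameter), 62 mm above the foot, 19 mm below the top. z runs up the barrel; x is the direction of the slim side nozzle (8 to 10 mm thick, reaching out 41 mm, its root 66 to 74 mm above the foot). It may lean by up to 0.08 rad in its coupling.
- jet_foot (a point): Centre of the flat lower end of the jet, hidden in the coupling while plugged in; axes as jet_barrel. The foot is 7 mm wide and widens as a cone to the 14 mm head 3.5 mm above it; above the head (11 mm up) a 6 mm wide neck takes the locking plate of the coupling; from 22 mm up the barrel is 14 mm wide.
- jet: The jet as a whole; origin at its foot. Two thin dark rings 43 and 44.5 mm above the foot are the insertion mark: level with the collar's top when locked, 4 to 5 mm below it when pushed fully home; 33 mm of barrel then stand above the collar. Fingers gripping lower than 8 mm above the collar then would press it and keep it from locking, so grip high.
- plain_mouth (a point): Mouth of the coupling of the plain outlet (no gauge), in which the jet stands locked at the start: on the axis, level with the collar's top at rest, 78 mm above the bench. The hole through the collar is 15.4 mm wide. x points to the rear, z up.
- plain: The plain outlet: grey turret fixed to the bench (flange 74 mm wide, column 42 mm) with a black valve handle on its front and the coupling on top. Origin on its axis at bench level, x to the rear, z up.
- gauged_mouth (a point): The same point on the outlet with the gauge, empty at the start. The same coupling; nothing on this outlet but the collar stands higher than 70 mm. A sprung valve pin in the coupling pushes an inserted jet back up with 1.6 to 3.2 N.
- gauged: The outlet with the round pressure gauge (43 mm wide) on its left (y) side and a black regulator knob behind; otherwise the same turret as the plain one, fixed to the bench. Origin on its axis at bench level, x to the rear, z up.
- plain_collar (a joint): Height of the plain outlet's black release collar against its rest, m, positive up, -0.0046 (hard stop) to 0.0016. Flat ring, 34 mm wide, 15.4 mm hole, 5 mm thick, spring about 4.5 N/mm. Some 3 to 3.5 mm down (12 to 16 N) the locking plate lets go and the valve pin lifts the jet 11 mm; there it stands loose and the collar may be let go. Press with fingers astride the barrel.
- gauged_collar (a joint): The same for the gauged outlet. The entering jet drags the collar 1 to 3 mm down (5 to 10 N of push) until its head is past the locking plate; the collar then snaps up to about 0 and a hard stop follows (home, foot 48 mm below the mouth). Let go, the jet rises 5 mm onto the plate, locked. A pull then lifts collar and jet together: 5 N by some 1.2 mm, 7 N to the end of travel, then rigid.
- slides: Bystander: stack of glass slides, 28 x 77 x 8 mm, lying flat on the bench; origin at the centre of its underside.
- cassette: Bystander: small tissue cassette with a wax block, 29 x 40 x 12 mm, on the bench; origin at the centre of its underside.
- mould: Bystander: small stainless base mould, 31 x 43 x 12 mm, on the bench behind the outlets; origin at the centre of its underside.
Not all that is in view belongs to the job. Leave any pink look-alike of the jet alone.

How it is judged:
By the outcome, as a careful person would: the job done as asked, in the order asked, and still so for the second after the job is handed in, with the robot touching nothing.
It also fails if it takes over 70 s, if anything falls off the work surface, if the arm or the gripper's body presses on something with over 40 N, if the wrist force passes 120 N, or if a joint passes its speed limit or range.

ROBOT

A 7-joint arm with a two-finger parallel gripper is mounted at the origin on a cart in front of the work surface, level with it; the furniture and walls round the work are solid. World frame = base frame: x ahead of the robot, y to its left, z up, the work surface at z = 0. Lengths are in m, angles in rad, forces in N, time in s.
With the tool pointing down it reaches from about 0.4 to 0.85 m from the base axis. Payload 10.4 kg.
Tool frame: the origin (TCP) lies at the very end of the fingers, on their centre line; the grasp point (between the pads) lies 19 mm behind it (r.tcp_to_grasp is the distance from the TCP to the grasp point, in m); z points along the fingers, y is the line along which they close (so a half turn about z gives the same grasp; the last joint's range is limited). The gripper opens to 85 mm and grips with 20 to 120 N. Pads are 22 mm wide; open, the fingers measure 114 mm over their backs; the gripper's body (76 mm by 85 mm) begins 54 mm behind the grasp point. The pads swing forward as they close: fully open they stand 13 mm farther back than shut.
Start: joints at [1.103, 0.332, -0.065, 1.46, 0.022, 1.35, -0.088], TCP at [0.269, -0.564, 0.231] pointing down, gripper open.
Joint ranges: [-2.6, 2.6], [-0.5, 2.12], [-1.47, 1.34], [0.16, 2.42], [-1.27, 4.41], [0.06, 2.06], [-2.6, 2.6]. Speed limits (rad/s): [2.22, 2.22, 2.79, 2.79, 3.14, 3.14, 3.14].

INTERFACE

Orientations are given as a rotation vector (axis times angle).
In Python, from bench import r gives the robot as it stands.
- The arm moves only by the tool drive_tool, never from a script. Its argument "moves" is text: rows parted by semicolons, each of 7 numbers parted by spaces: the turn, a rotation vector about the tool's x, y, z in degrees, then the shift along the tool's x, y, z in mm, then the finger opening in mm, from 0 to 85.4. In form: ax ay az dx dy dz grip; .... A call has 1 to 8 rows; each row is the pose to reach, as a shift and turn from the pose commanded when the call began, along the tool's axes at that moment; what a row does not reach only later rows make up. A row lasts 1/10 s, in which the tool goes at most 50 mm and 8.59 degrees, less where a joint would pass 70% of its speed; a pose out of reach is approached as far as the arm can. A call with a gripper value outside its range is refused whole. The fingers move at their own pace and stop on an object; "force" is the grip in N (left out, the last holds). Time passes only in rows, so rows that repeat a pose let the fingers close. It gives the time, the measured TCP pose, the force, the opening and the grip force at its end, in the units of the state.
- r.state(): the state, without advancing time (a new reading comes with each control period).
- r.capture(name): name is "scene" or "top"; returns a dict with "color" (480x640x3 uint8, red, green, blue), "camera_matrix" (3x3 intrinsics, pixels), "distortion" ([k1, k2, p1, p2, k3] as OpenCV has them; the pictures are not rectified), "world_to_cam" (4x4, takes a point from world to camera coordinates). Camera axes: x right, y down, z forward; pixel columns grow to the right and rows downward; lengths in m; the calibration is good to about 2 mm. A picture is of the moment at which its call begins. There is no depth.
- r.job_done(): hands the job in; it is judged then, once.
The state is a dict: "clock": time; "joint_pos": joint angles; "qvel": joint speeds; "effort": joint torques, N m; "tcp_pos": TCP position; "tcp_rot": TCP orientation; "force": force on the tool from outside, world axes, zero at the start; "moment": the same for the moment, N m; "width": finger opening in m; "grip_force": force on a finger pad.
Only numpy, scipy, OpenCV 4.12 (cv2) and the standard library are available. Lean on these libraries where they do the work, as an engineer would, in place of code of your own. Each camera call takes 0.05 s, during which the arm holds its last target. There are 200 camera calls.

## Working session

There is one attempt and no reset: what is moved stays moved. The work goes in short steps, Python scripts to look and compute and a tool call to move; the robot and the scene stay as the last step left them, time stands still between calls to the robot, and variables do not carry over. Pictures are saved under pics/ and viewed, at most 10 in all, crops included, and the job is handed in when it is done.

Besides the shell and the picture viewer there is one more tool, called after "Request:" by a JSON object that holds its "api" and its "payload", one argument or row to a line. drive_tool: Moves the arm, as the interface text tells. Its arguments: {"type":"object","properties":{"moves":{"type":"string"},"force":{"type":"number"}},"required":["moves"]}

```bash
mkdir -p pics; ls
python3 - <<'E'
from bench import r
import cv2,pickle
s=r.state()
print({k:s[k] for k in('clock','tcp_pos','tcp_rot','width','force')})
d={}
for n in('scene','top'):
    c=r.capture(n); d[n]=c; cv2.imwrite(f'pics/{n}0.png',c['color'][:,:,::-1]); print(n,c['camera_matrix'],c['distortion'],c['world_to_cam'])
pickle.dump(d,open('c0.pkl','wb'))
E
```

```text
pics
{'clock': 0.0, 'tcp_pos': array([ 0.26876833, -0.56386397,  0.23052497]), 'tcp_rot': array([-3.06292470e+00, -6.92679472e-01,  5.19575627e-04]), 'width': 0.08531372306638273, 'force': array([ 0.93695453, -0.26815777,  0.26867539])}
scene [[511.01993413   0.         325.67840435]
 [  0.         511.01993413 232.4227964 ]
 [  0.           0.           1.        ]] [-0.13791852  0.          0.          0.          0.        ] [[-0.66586384 -0.74605513 -0.00520532  0.4420233 ]
 [-0.33830873  0.30814864 -0.88915219  0.22159277]
 [ 0.66496056 -0.59029328 -0.45758201  0.64144056]
 [ 0.          0.          0.          1.        ]]
top [[437.25040802   0.         316.9319713 ]
 [  0.         437.25040802 245.17364085]
 [  0.           0.           1.        ]] [0.02515147 0.         0.         0.         0.        ] [[ 6.38633657e-04 -9.99517137e-01 -3.10658093e-02  1.77256854e-01]
 [-9.92725597e-01  3.10655528e-03 -1.20358790e-01  5.09269117e-01]
 [ 1.20397181e-01  3.09166892e-02 -9.92244263e-01  8.53082105e-01]
 [ 0.00000000e+00  0.00000000e+00  0.00000000e+00  1.00000000e+00]]
```

View pics/scene0.png

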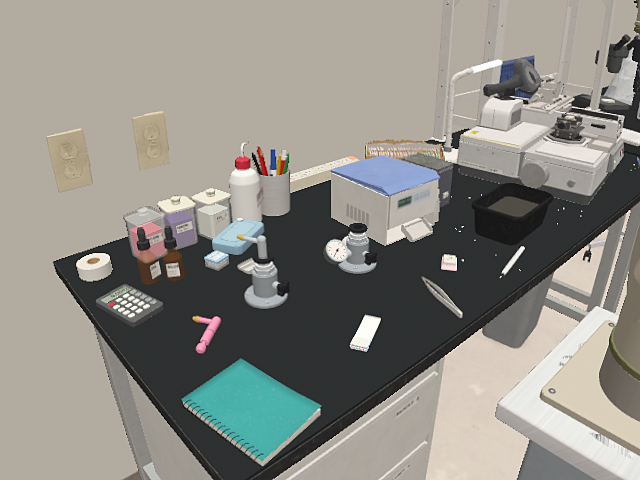

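View pics/top0.png

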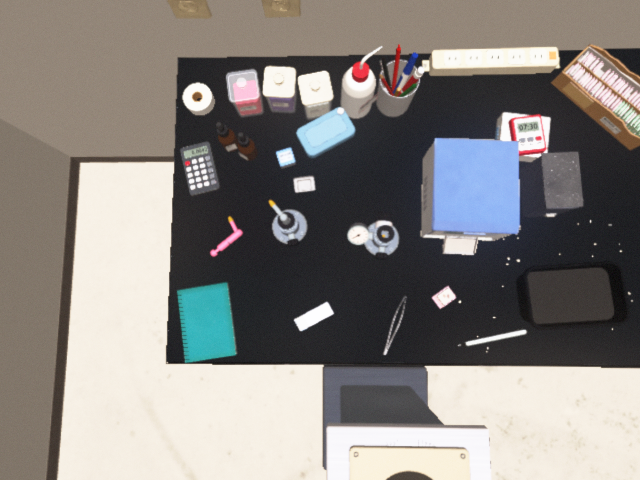

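The scene view shows the plain outlet with the jet at about (265,280) and the gauged one at (357,250). In the top view they are at (290,226) and (381,237). I'll zoom in on both.

```bash
cat > h.py <<'E'
import numpy as np,cv2
def ray(c,uv):
    p=cv2.undistortPoints(np.array([[uv]],float),c['camera_matrix'],c['distortion'])[0,0]
    T=c['world_to_cam'];R=T[:3,:3]
    d=R.T@np.array([p[0],p[1],1]);return -R.T@T[:3,3],d/np.linalg.norm(d)
def onz(c,uv,z):
    o,d=ray(c,uv);return o+d*(z-o[2])/d[2]
def tri(c1,u1,c2,u2):
    o1,d1=ray(c1,u1);o2,d2=ray(c2,u2)
    s=np.linalg.lstsq(np.c_[d1,-d2],o2-o1,rcond=None)[0]
    a=o1+d1*s[0];b=o2+d2*s[1];return (a+b)/2,np.linalg.norm(a-b)
def proj(c,P):
    T=c['world_to_cam'];return cv2.projectPoints(np.array(P,float).reshape(-1,1,3),cv2.Rodrigues(T[:3,:3])[0],T[:3,3],c['camera_matrix'],c['distortion'])[0][:,0]
def crop(c,x,y,w,h,k):
    return cv2.resize(c['color'][y:y+h,x:x+w,::-1],None,fx=k,fy=k,interpolation=cv2.INTER_CUBIC)
E
python3 - <<'E'
import pickle,cv2,numpy as np
from h import *
d=pickle.load(open('c0.pkl','rb'))
a=np.hstack([crop(d['scene'],230,220,80,100,5),crop(d['scene'],315,200,80,100,5)]) 
b=np.hstack([crop(d['top'],255,190,80,65,5)[:,:400],crop(d['top'],340,205,80,65,5)])
cv2.imwrite('pics/a.png',np.vstack([a,b])[:,:]) ;print(np.vstack([a,b]).shape)
im=np.vstack([a,b]); cv2.imwrite('pics/a.png',cv2.resize(im,None,fx=.72,fy=.72)); cv2.imwrite('pics/a1.png',a);cv2.imwrite('pics/a2.png',b)
E
```

```text
(825, 800, 3)
```

View pics/a1.png

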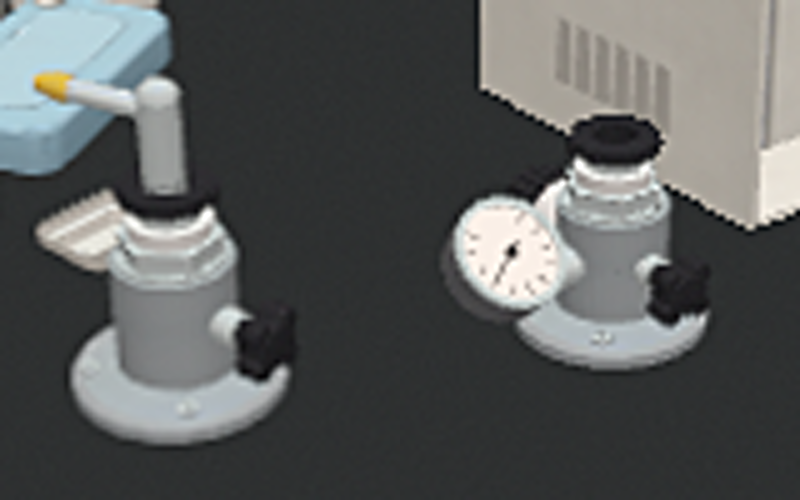

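View pics/a2.png

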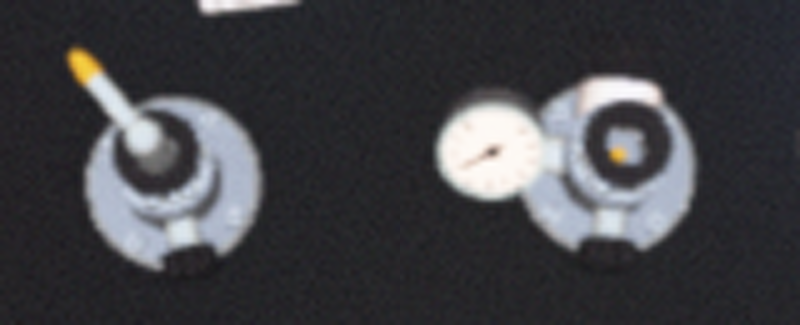

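The crops give these positions. Scene: the plain collar centre is at crop (167,193), the jet top at (158,88) and the gauged collar at (615,134). Top: the plain collar is at (155,152), the jet top at (143,133), the gauged collar at (627,143), and the flanges at about (173,184) and (608,173).

Run:
```python
import pickle
from h import *
np.set_printoptions(precision=4,suppress=True)
d=pickle.load(open('c0.pkl','rb'));S,T=d['scene'],d['top']
s1=lambda x,y:(x/5+230-.4,y/5+220-.4); s2=lambda x,y:((x-400)/5+315-.4,y/5+200-.4)
t1=lambda x,y:(x/5+255-.4,y/5+190-.4); t2=lambda x,y:((x-400)/5+340-.4,y/5+205-.4)
print('plain collar',tri(S,s1(167,193),T,t1(155,152)),onz(S,s1(167,193),.078),onz(T,t1(155,152),.078))
print('gauged collar',tri(S,s2(615,134),T,t2(627,143)),onz(S,s2(615,134),.078),onz(T,t2(627,143),.078))
print('flanges',onz(T,t1(173.5,184),.007),onz(T,t2(608,172),.007))
print('flange S',onz(S,s1(181,382),.007), onz(S,s2(613,320),.007))
print('jettop',tri(S,s1(158,85),T,t1(143,133)),onz(T,t1(143,133),.116),onz(S,s1(158,88),.116))
print('noz tip',tri(S,s1(45,83),T,t1(76,55)))
# overlay: collar circle top r17, hole, flange r37 , jet
def ov(c,P,off,k=5):
    out=crop(c,*off,80,75,k)
    for pts in P:
        q=((proj(c,pts)-off+.5)*k*16-8).astype(int)
        cv2.polylines(out,[q[:,None]],True,(0,0,255),1,cv2.LINE_AA,4)
    return out
th=np.linspace(0,2*np.pi,40)
circ=lambda x,y,z,rr:np.c_[x+rr*np.cos(th),y+rr*np.sin(th),0*th+z]
import sys
p=np.mean([onz(S,s1(167,193),.078),onz(T,t1(155,152),.078)],0);g=np.mean([onz(S,s2(615,134),.078),onz(T,t2(627,143),.078)],0)
print(p,g)
M=[[circ(q[0],q[1],.078,.017),circ(q[0],q[1],.073,.017),circ(q[0],q[1],0,.037)] for q in(p,g)]
M[0].append(circ(p[0],p[1],.116,.007))
a=np.hstack([ov(S,M[0],(230,230)),ov(S,M[1],(315,210))]);b=np.hstack([ov(T,M[0],(255,185)),ov(T,M[1],(340,200))])
cv2.imwrite('pics/ov.png',cv2.resize(np.vstack([a,b]),(800,600) if 0 else (640,600)))
```

```text
plain collar (array([0.5541, 0.2362, 0.0728]), np.float64(0.0012366367481721054)) [0.5459 0.2409 0.078 ] [0.5535 0.2362 0.078 ]
gauged collar (array([0.5269, 0.044 , 0.0764]), np.float64(0.0005253318199671762)) [0.5244 0.0462 0.078 ] [0.5269 0.0444 0.078 ]
flanges [0.5527 0.2356 0.007 ] [0.5252 0.0436 0.007 ]
flange S [0.5424 0.2433 0.007 ] [0.5149 0.0544 0.007 ]
jettop (array([0.5541, 0.2366, 0.113 ]), np.float64(0.0011058477292197005)) [0.5539 0.2367 0.116 ] [0.547  0.2408 0.116 ]
noz tip (array([0.5837, 0.2617, 0.1112]), np.float64(0.00282018739377542))
[0.5497 0.2385 0.078 ] [0.5256 0.0453 0.078 ]
```

View pics/ov.png

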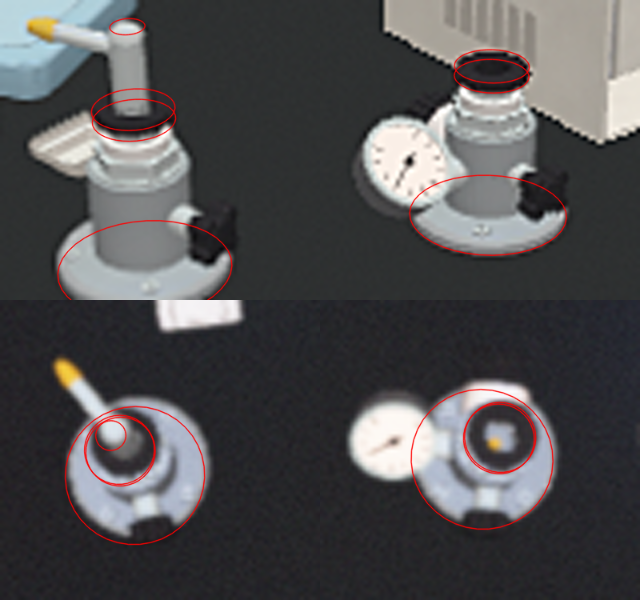

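Part of the plain collar's upper rim blends into the black bench, so I'll correct for that. I'll compute refined targets and write a helper that works out moves in tool axes.

```bash
cat > go.py <<'E'
# usage: python go.py x y z(mm) yaw(deg of tool y axis, world)|keep
import sys,numpy as np
from scipy.spatial.transform import Rotation as R
from bench import r
np.set_printoptions(precision=2,suppress=True)
s=r.state();R0=R.from_rotvec(s['tcp_rot']);p=s['tcp_pos']*1000
t=np.array(list(map(float,sys.argv[1:4])))
print('clock',s['clock'],'tcp',p,'w',s['width']*1e3,'grip',s['grip_force'],'F',s['force'],'q',s['joint_pos'])
M=R0.as_matrix();print('axes x',M[:,0],'y',M[:,1],'z',M[:,2])
print('shift',M.T@(t-p))
if len(sys.argv)>4:
    a=np.radians(float(sys.argv[4]));y=np.array([np.cos(a),np.sin(a),0]);z=np.array([0,0,-1.]);x=np.cross(y,z)
    print('turn',np.degrees((R0.inv()*R.from_matrix(np.c_[x,y,z])).as_rotvec()))
E
python3 - <<'E'
import pickle
from h import *
np.set_printoptions(precision=4,suppress=True)
d=pickle.load(open('c0.pkl','rb'));S,T=d['scene'],d['top']
s1=lambda x,y:(x/5+230-.4,y/5+220-.4);t1=lambda x,y:(x/5+255-.4,y/5+190-.4)
print(tri(S,s1(167,182),T,t1(155,152)),onz(S,s1(167,182),.078))
E
python3 go.py 553 236 190 130; python3 go.py 553 236 190 -50
```

```text
(array([0.5535, 0.236 , 0.077 ]), np.float64(0.0006940064303984161)) [0.5518 0.2367 0.078 ]
clock 0.1 tcp [ 268.76 -563.89  230.59] w 85.54199215094158 grip 0.0 F [ 0.02  0.49 -0.59] q [ 1.1   0.33 -0.06  1.46  0.02  1.35 -0.09]
axes x [ 0.9   0.43 -0.  ] y [ 0.43 -0.9  -0.  ] z [-0.  0. -1.]
shift [ 600.75 -599.72   41.33]
turn [ -0.01   0.11 165.48]
clock 0.1 tcp [ 268.76 -563.89  230.59] w 85.54199215094158 grip 0.0 F [ 0.02  0.49 -0.59] q [ 1.1   0.33 -0.06  1.46  0.02  1.35 -0.09]
axes x [ 0.9   0.43 -0.  ] y [ 0.43 -0.9  -0.  ] z [-0.  0. -1.]
shift [ 600.75 -599.72   41.33]
turn [ -0.07  -0.01 -14.52]
```

Request:
{"api": "drive_tool", "payload": {
  "moves": "0 0 -1 35 -35 0 60; 0 0 -2 70 -70 0 40; 0 0 -3 105 -105 0 40; 0 0 -4 140 -140 0 40; 0 0 -5 175 -175 0 40; 0 0 -6 210 -210 0 40; 0 0 -7 245 -245 0 40; 0 0 -8 280 -280 0 40",
  "force": 30
}}

```text
clock: 0.9
tcp_pos: [0.4013, -0.189, 0.2312]
tcp_rot: [3.008, 0.906, -0.0]
force: [0.8, -0.8, -0.1]
width: 0.0401
grip_force: 0.0
```

```bash
python3 go.py 553 236 190 -50
```

```text
clock 0.9 tcp [ 401.27 -188.99  231.21] w 40.13292048557719 grip 0.0 F [ 0.84 -0.85 -0.14] q [ 0.75 -0.05 -0.39  1.89 -0.02  1.3  -0.63]
axes x [ 0.83  0.55 -0.  ] y [ 0.55 -0.83  0.  ] z [-0. -0. -1.]
shift [ 361.2  -270.54   41.01]
turn [ 0.01  0.02 -6.48]
```

Request:
{"api": "drive_tool", "payload": {
  "moves": "0 0 -1 40 -30 0 30; 0 0 -2 80 -60 0 30; 0 0 -3 120 -90 0 30; 0 0 -4 160 -120 0 30; 0 0 -5 200 -150 0 30; 0 0 -6 240 -180 0 30; 0 0 -6.5 280 -210 0 30; 0 0 -6.5 320 -240 0 30"
}}

```text
clock: 1.7
tcp_pos: [0.5361, 0.1873, 0.2311]
tcp_rot: [2.952, 1.073, -0.0]
force: [1.6, -1.8, 0.3]
width: 0.0298
grip_force: 0.0
```

```bash
python3 go.py 553 236 150 -50
```

```text
clock 1.7 tcp [536.13 187.32 231.12] w 29.812613203097754 grip 0.0 F [ 1.63 -1.79  0.32] q [ 0.23  0.3  -0.77  1.58  0.21  1.35 -1.44]
axes x [ 0.77  0.64 -0.  ] y [ 0.64 -0.77  0.  ] z [ 0. -0. -1.]
shift [ 44.2  -26.52  81.1 ]
turn [ 0.02  0.01 -0.06]
```

Request:
{"api": "drive_tool", "payload": {
  "moves": "0 0 0 22 -13 0 30; 0 0 0 44 -26.5 0 30; 0 0 0 44 -26.5 35 30; 0 0 0 44 -26.5 81 30; 0 0 0 44 -26.5 95 30; 0 0 0 44 -26.5 95 30"
}}

```text
clock: 2.3
tcp_pos: [0.5512, 0.2335, 0.1344]
tcp_rot: [2.952, 1.074, -0.007]
force: [-0.1, 0.2, 0.5]
width: 0.0297
grip_force: 0.0
```

```bash
python3 go.py 553 236 78 -50
python3 - <<'E'
from bench import r
from h import *
S=r.capture('scene');T=r.capture('top')
a=crop(S,220,190,100,110,5);b=crop(T,250,180,60,110,5)
cv2.imwrite('pics/b.png',np.hstack([a,b]))
E
```

```text
clock 2.3 tcp [551.24 233.46 134.43] w 29.703281780274434 grip 0.0 F [-0.09  0.21  0.49] q [ 0.11  0.45 -0.75  1.62  0.32  1.2  -1.58]
axes x [ 0.77  0.64 -0.  ] y [ 0.64 -0.77 -0.  ] z [-0. -0. -1.]
shift [ 3.21 -0.74 56.42]
turn [-0.08  0.23 -0.02]
```

View pics/b.png

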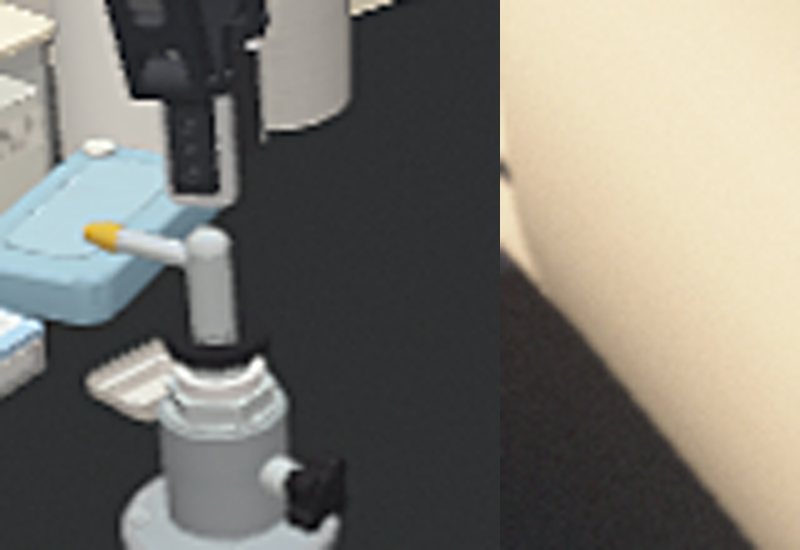

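The gripper stands above the jet in line with it: the near finger is at crop (202,195) and the jet top at (208,240). The top view is blocked by the arm. I'll lower astride the barrel.

Request:
{"api": "drive_tool", "payload": {
  "moves": "0 0 0 0 0 10 30; 0 0 0 0 0 20 30; 0 0 0 0 0 30 30; 0 0 0 0 0 38 28; 0 0 0 0 0 42 28; 0 0 0 0 0 42 28; 0 0 0 0 0 42 28; 0 0 0 0 0 42 28"
}}

```text
clock: 3.2
tcp_pos: [0.5526, 0.2345, 0.0947]
tcp_rot: [2.952, 1.074, 0.001]
force: [-0.2, -0.1, 0.4]
width: 0.0283
grip_force: 0.0
```

```bash
python3 go.py 553 236 78 -50
```

```text
clock 3.2 tcp [552.63 234.5   94.72] w 28.291332355672868 grip 0.0 F [-0.16 -0.08  0.38] q [ 0.1   0.49 -0.73  1.65  0.36  1.13 -1.6 ]
axes x [0.77 0.64 0.  ] y [ 0.64 -0.77  0.  ] z [ 0.  0. -1.]
shift [ 1.23 -0.92 16.72]
turn [ 0.01 -0.04 -0.01]
```

Request:
{"api": "drive_tool", "payload": {
  "moves": "0 0 0 1 -0.5 0 25; 0 0 0 1 -0.5 0 22; 0 0 0 1 -0.5 0 20; 0 0 0 1 -0.5 0 19; 0 0 0 1 -0.5 0 19",
  "force": 20
}}

```text
clock: 3.7
tcp_pos: [0.5528, 0.2353, 0.0943]
tcp_rot: [2.952, 1.074, 0.0]
force: [-0.3, -0.4, -0.2]
width: 0.019
grip_force: 0.0
```

```bash
python3 go.py 553 236 78 -50;  python3 - <<'E'
from bench import r
from h import *
S=r.capture('scene')
cv2.imwrite('pics/c.png',crop(S,230,210,80,80,7))
E
```

```text
clock 3.7 tcp [552.84 235.31  94.32] w 19.005378721521964 grip 0.0 F [-0.3  -0.39 -0.16] q [ 0.09  0.5  -0.73  1.65  0.36  1.13 -1.6 ]
axes x [0.77 0.64 0.  ] y [ 0.64 -0.77  0.  ] z [ 0. -0. -1.]
shift [ 0.56 -0.43 16.32]
turn [ 0.01 -0.   -0.02]
```

View pics/c.png

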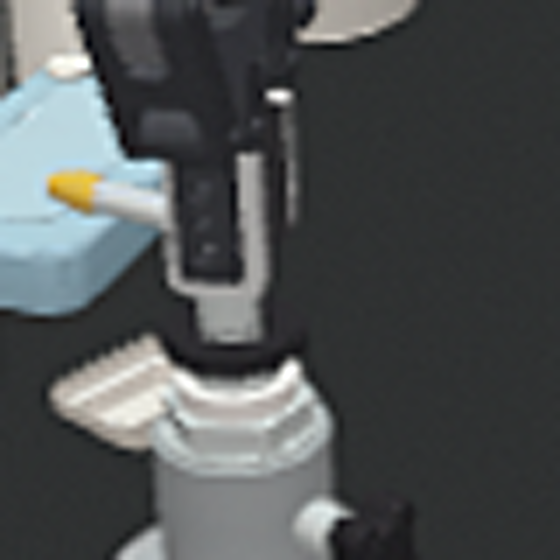

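The fingers stand astride the barrel without touching it, with the finger tips at crop (215,285) and the collar at (235,345). I'll descend to the collar.

Request:
{"api": "drive_tool", "payload": {
  "moves": "0 0 0 0 0 5 19; 0 0 0 0 0 10 19; 0 0 0 0 0 13 19; 0 0 0 0 0 15 19; 0 0 0 0 0 16 19; 0 0 0 0 0 16 19"
}}

```text
clock: 4.35
tcp_pos: [0.5528, 0.2353, 0.0783]
tcp_rot: [2.952, 1.074, -0.0]
force: [-0.6, -0.1, 1.8]
width: 0.0189
grip_force: 0.7
```

Request:
{"api": "drive_tool", "payload": {
  "moves": "0 0 0 0 0 1 19; 0 0 0 0 0 2 19; 0 0 0 0 0 2.5 19; 0 0 0 0 0 2.5 19; 0 0 0 0 0 2.5 19"
}}

```text
clock: 4.85
tcp_pos: [0.553, 0.2355, 0.0766]
tcp_rot: [2.952, 1.074, 0.001]
force: [-3.8, -2.5, 8.9]
width: 0.0189
grip_force: 4.4
```

Request:
{"api": "drive_tool", "payload": {
  "moves": "0 0 0 0 0 0.7 19; 0 0 0 0 0 1.4 19; 0 0 0 0 0 1.4 19; 0 0 0 0 0 1.4 19"
}}

```text
clock: 5.25
tcp_pos: [0.553, 0.2355, 0.0755]
tcp_rot: [2.952, 1.074, 0.001]
force: [-4.3, -3.6, 11.3]
width: 0.0194
grip_force: 5.8
```

Run:
```python
from bench import r
from h import *
S=r.capture('scene');cv2.imwrite('pics/d.png',crop(S,230,210,80,80,7))
c=cv2.inRange(cv2.cvtColor(S['color'],cv2.COLOR_RGB2HSV),(15,150,130),(30,255,255))[200:300,225:300];print(np.argwhere(c).mean(0)+[200,225],c.sum()/255)
import pickle
S=pickle.load(open('c0.pkl','rb'))['scene'];c=cv2.inRange(cv2.cvtColor(S['color'],cv2.COLOR_RGB2HSV),(15,150,130),(30,255,255))[200:300,225:300];print(np.argwhere(c).mean(0)+[200,225],c.sum()/255)
```

```text
[231.47826087 237.7826087 ] 23.0
[236.52 239.96] 25.0
```

Request:
{"api": "drive_tool", "payload": {
  "moves": "0 0 0 0 0 0 24; 0 0 0 0 0 -3 24; 0 0 0 0 0 -9 24; 0 0 0 0 0 -16 24; 0 0 0 0 0 -23 24; 0 0 0 0 0 -28 24; 0 0 0 0 0 -28 24; 0 0 0 0 0 -28 24"
}}

```text
clock: 6.1
tcp_pos: [0.5529, 0.2353, 0.1024]
tcp_rot: [2.952, 1.074, 0.0]
force: [0.1, 0.2, -0.3]
width: 0.0242
grip_force: 0.0
```

Run:
```python
from bench import r
from h import *
S=r.capture('scene');cv2.imwrite('pics/d.png',crop(S,220,200,90,90,6))
c=cv2.inRange(cv2.cvtColor(S['color'],cv2.COLOR_RGB2HSV),(15,150,130),(30,255,255))[200:300,225:300];print(np.argwhere(c).mean(0)+[200,225],c.sum()/255)
```

```text
[230.7826087  238.47826087] 23.0
```

View pics/d.png

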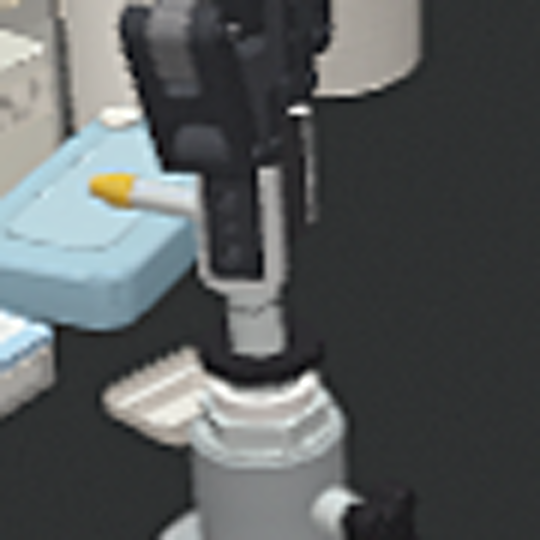

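The jet has sprung up: the ring mark is at crop (255,305), well above the collar at (262,365). I'll raise 2 mm and grip.

Request:
{"api": "drive_tool", "payload": {
  "moves": "0 0 0 0 0 -2 20; 0 0 0 0 0 -2 17; 0 0 0 0 0 -2 14; 0 0 0 0 0 -2 12; 0 0 0 0 0 -2 8; 0 0 0 0 0 -2 8",
  "force": 40
}}

```text
clock: 6.75
tcp_pos: [0.5528, 0.2354, 0.1043]
tcp_rot: [2.952, 1.074, -0.0]
force: [0.2, 0.2, -0.5]
width: 0.0124
grip_force: 38.9
```

Request:
{"api": "drive_tool", "payload": {
  "moves": "0 0 0 0 0 -4 8; 0 0 0 0 0 -10 8; 0 0 0 0 0 -18 8; 0 0 0 0 0 -27 8; 0 0 0 0 0 -36 8; 0 0 0 0 0 -45 8; 0 0 0 0 0 -54 8; 0 0 0 0 0 -54 8"
}}

```text
clock: 7.55
tcp_pos: [0.5534, 0.2358, 0.16]
tcp_rot: [2.952, 1.074, 0.003]
force: [0.1, 0.8, -0.3]
width: 0.0118
grip_force: 39.0
```

Run:
```python
from bench import r
from h import *
S=r.capture('scene');cv2.imwrite('pics/e.png',crop(S,220,170,90,120,5));T=r.capture('top')
s=r.state();print(s['tcp_pos'],s['force'],s['width'])
print(proj(S,s['tcp_pos']),proj(S,s['tcp_pos']-[0,0,.058]))
```

```text
[0.55287533 0.23532381 0.15846378] [ 0.21687516 -0.43091297  0.05680461] 0.01233013867323324
[[260.17411657 210.80217305]] [[262.44849472 243.39625622]]
```

View pics/e.png

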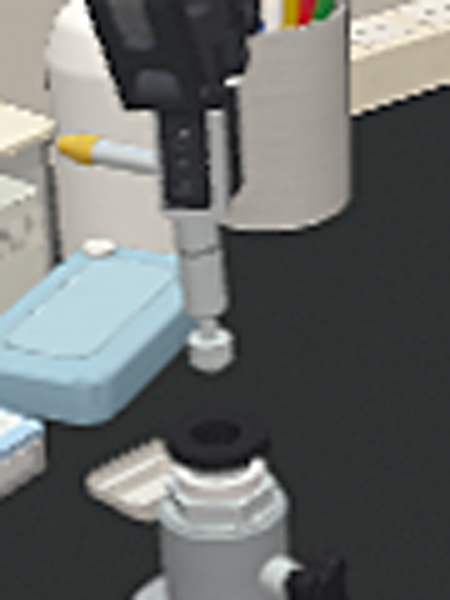

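The jet is out and hangs upright, with its foot at crop (210,368), which matches TCP-58 mm. The empty plain hole is at crop (217,432). I'll use the hole-to-hole difference to get the gauged position in the robot frame.

```bash
python3 - <<'E'
import pickle
from h import *
np.set_printoptions(precision=4,suppress=True)
S=pickle.load(open('c0.pkl','rb'))['scene']
p=onz(S,(217/5+220-.4,432/5+170-.4),.078);g=onz(S,(213/5+315-.4,135/5+200-.4),.078)
print(p,g,g-p+[.5528,.2354,0])
E
python3 go.py 526 44 160 -50
```

```text
[0.5518 0.2367 0.078 ] [0.5243 0.0473 0.078 ] [0.5254 0.046  0.    ]
clock 7.65 tcp [552.88 235.32 158.46] w 12.33013867323324 grip 38.95632587707951 F [ 0.22 -0.43  0.06] q [ 0.11  0.43 -0.76  1.59  0.31  1.24 -1.57]
axes x [0.77 0.64 0.  ] y [ 0.64 -0.77  0.  ] z [ 0. -0. -1.]
shift [-143.53  129.33   -1.53]
turn [ 0.01 -0.01 -0.02]
```

Request:
{"api": "drive_tool", "payload": {
  "moves": "0 0 0 -15 13 0 8; 0 0 0 -45 40 0 8; 0 0 0 -75 67 0 8; 0 0 0 -105 94 0 8; 0 0 0 -128 115 0 8; 0 0 0 -140 126 0 8; 0 0 0 -143.2 128.7 0 8; 0 0 0 -143.2 128.7 0 8"
}}

```text
clock: 8.45
tcp_pos: [0.5257, 0.0447, 0.1582]
tcp_rot: [-2.953, -1.073, 0.0]
force: [0.6, 0.5, -0.8]
width: 0.0124
grip_force: 39.0
```

Request:
{"api": "drive_tool", "payload": {
  "moves": "0 0 0 0 0 3 8; 0 0 0 0 0 6 8; 0 0 0 0 0 9 8; 0 0 0 0 0 9 8"
}}

```text
clock: 8.85
tcp_pos: [0.5255, 0.0453, 0.1487]
tcp_rot: [-2.951, -1.075, 0.001]
force: [-0.1, 1.0, -1.0]
width: 0.0121
grip_force: 39.0
```

```bash
python3 go.py 525.8 44.7 142 -50
python3 - <<'E'
from bench import r
from h import *
S=r.capture('scene');s=r.state();f=s['tcp_pos']-[0,0,.058]
cv2.imwrite('pics/f.png',crop(S,320,170,80,100,6))
u=proj(S,f)[0];print('foot px crop',(u-[320,170]+.4)*6,'mouth crop',(proj(S,[s['tcp_pos'][0],s['tcp_pos'][1],.078])[0]-[320,170]+.4)*6)
E
```

```text
clock 8.85 tcp [525.48  45.32 148.74] w 12.088838827061794 grip 39.03036573254212 F [-0.14  1.04 -1.04] q [ 0.47  0.26 -0.72  1.79  0.19  1.16 -1.19]
axes x [ 0.77  0.64 -0.  ] y [ 0.64 -0.77 -0.  ] z [-0.  0. -1.]
shift [-0.15  0.68  6.74]
turn [-0.04  0.04  0.04]
foot px crop [228.62922797 299.66422506] mouth crop [227.63198537 338.42428467]
```

View pics/f.png

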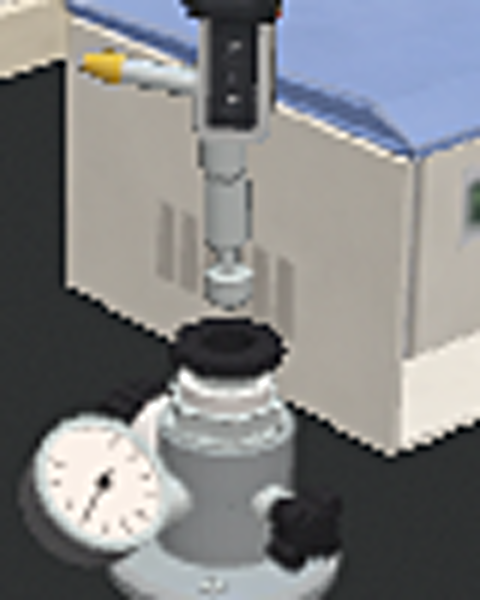

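The foot hangs at crop (229,295), directly over the hole at (229,343). I'll lower it gently and watch the forces.

Request:
{"api": "drive_tool", "payload": {
  "moves": "0 0 0 0 0 4 8; 0 0 0 0 0 8 8; 0 0 0 0 0 11 8; 0 0 0 0 0 13 8; 0 0 0 0 0 15 8; 0 0 0 0 0 15 8; 0 0 0 0 0 15 8"
}}

```text
clock: 9.6
tcp_pos: [0.5259, 0.0447, 0.1344]
tcp_rot: [2.952, 1.074, 0.0]
force: [-0.5, 0.0, -1.0]
width: 0.0122
grip_force: 39.0
```

Request:
{"api": "drive_tool", "payload": {
  "moves": "0 0 0 0 0 1 8; 0 0 0 0 0 2 8; 0 0 0 0 0 3 8; 0 0 0 0 0 4 8; 0 0 0 0 0 5 8; 0 0 0 0 0 5 8"
}}

```text
clock: 10.2
tcp_pos: [0.5258, 0.0447, 0.1293]
tcp_rot: [2.952, 1.074, -0.0]
force: [0.5, -0.2, -0.9]
width: 0.0122
grip_force: 39.0
```

Request:
{"api": "drive_tool", "payload": {
  "moves": "0 0 0 0 0 2 8; 0 0 0 0 0 4 8; 0 0 0 0 0 6 8; 0 0 0 0 0 8 8; 0 0 0 0 0 10 8; 0 0 0 0 0 12 8; 0 0 0 0 0 12 8"
}}

```text
clock: 10.9
tcp_pos: [0.5258, 0.0446, 0.1171]
tcp_rot: [2.952, 1.074, -0.0]
force: [1.3, 0.6, -0.7]
width: 0.0117
grip_force: 39.0
```

Request:
{"api": "drive_tool", "payload": {
  "moves": "0 0 0 0 0 2 8; 0 0 0 0 0 4 8; 0 0 0 0 0 6 8; 0 0 0 0 0 8 8; 0 0 0 0 0 10 8; 0 0 0 0 0 12 8; 0 0 0 0 0 12 8"
}}

```text
clock: 11.6
tcp_pos: [0.5258, 0.0445, 0.1051]
tcp_rot: [2.952, 1.074, -0.0]
force: [0.5, -0.4, -1.0]
width: 0.0118
grip_force: 39.0
```

Request:
{"api": "drive_tool", "payload": {
  "moves": "0 0 0 0 0 2 8; 0 0 0 0 0 4 8; 0 0 0 0 0 6 8; 0 0 0 0 0 8 8; 0 0 0 0 0 10 8; 0 0 0 0 0 10 8; 0 0 0 0 0 10 8"
}}

```text
clock: 12.3
tcp_pos: [0.526, 0.0443, 0.0954]
tcp_rot: [2.952, 1.073, 0.0]
force: [0.6, -3.0, 2.3]
width: 0.0121
grip_force: 39.5
```

Request:
{"api": "drive_tool", "payload": {
  "moves": "0 0 0 0 0 1 8; 0 0 0 0 0 2 8; 0 0 0 0 0 3 8; 0 0 0 0 0 4 8; 0 0 0 0 0 4 8; 0 0 0 0 0 4 8"
}}

```text
clock: 12.9
tcp_pos: [0.5257, 0.0443, 0.0915]
tcp_rot: [2.952, 1.073, -0.001]
force: [-1.3, -4.1, 5.5]
width: 0.0121
grip_force: 39.8
```

Request:
{"api": "drive_tool", "payload": {
  "moves": "0 0 0 -0.2 0.3 0.7 8; 0 0 0 -0.2 0.3 1.4 8; 0 0 0 -0.2 0.3 2 8; 0 0 0 -0.2 0.3 2 8; 0 0 0 -0.2 0.3 2 8"
}}

```text
clock: 13.4
tcp_pos: [0.5257, 0.0441, 0.0896]
tcp_rot: [2.952, 1.074, -0.001]
force: [-2.0, -3.9, 5.7]
width: 0.0124
grip_force: 39.8
```

Request:
{"api": "drive_tool", "payload": {
  "moves": "0 0 0 -0.2 0.3 0.5 8; 0 0 0 -0.2 0.3 1 8; 0 0 0 -0.2 0.3 1.5 8; 0 0 0 -0.2 0.3 1.5 8; 0 0 0 -0.2 0.3 1.5 8"
}}

```text
clock: 13.9
tcp_pos: [0.5257, 0.044, 0.0881]
tcp_rot: [2.952, 1.074, -0.001]
force: [-1.5, -2.7, 6.7]
width: 0.012
grip_force: 39.8
```

Run:
```python
from bench import r
from h import *
S=r.capture('scene');cv2.imwrite('pics/g.png',crop(S,320,180,70,70,8))
```

```text
(no output)
```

View pics/g.png

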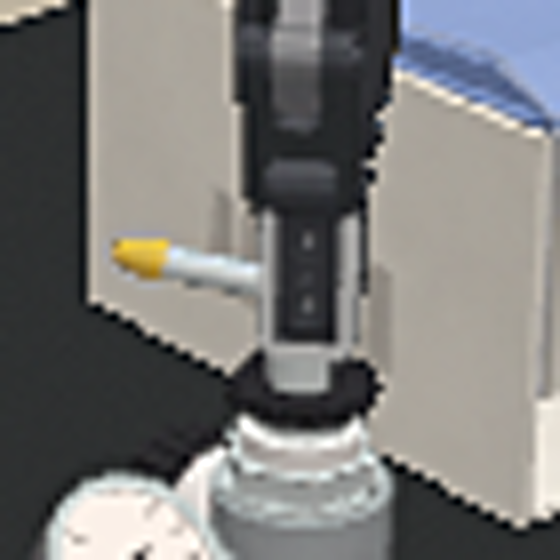

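That is my eleventh picture, one more than the limit of ten. I'll view no more and go on by forces and pixel numbers. It showed the rings already sunk below the collar (300,385), with the fingers well clear above it.

Request:
{"api": "drive_tool", "payload": {
  "moves": "0 0 0 0 0 0.3 8; 0 0 0 0 0 0.6 8; 0 0 0 0 0 1 8; 0 0 0 0 0 1 8; 0 0 0 0 0 1 8"
}}

```text
clock: 14.45
tcp_pos: [0.5259, 0.044, 0.0878]
tcp_rot: [2.952, 1.074, -0.0]
force: [-4.7, -3.1, 14.2]
width: 0.0123
grip_force: 40.6
```

It is home: a hard stop at TCP 87.8 mm, so the foot is 48 mm below the mouth. Next I ease up onto the plate.

Request:
{"api": "drive_tool", "payload": {
  "moves": "0 0 0 0 0 -1 8; 0 0 0 0 0 -2 8; 0 0 0 0 0 -3 8; 0 0 0 0 0 -4 8; 0 0 0 0 0 -5 8; 0 0 0 0 0 -5 8; 0 0 0 0 0 -5 8"
}}

```text
clock: 15.15
tcp_pos: [0.5256, 0.0441, 0.0917]
tcp_rot: [-2.952, -1.074, 0.001]
force: [-1.6, -1.6, -0.6]
width: 0.0119
grip_force: 39.0
```

Run:
```python
from bench import r
import pickle
pickle.dump(r.capture('scene'),open('g1.pkl','wb'))
```

Request:
{"api": "drive_tool", "payload": {
  "moves": "0 0 0 0 0 -0.5 8; 0 0 0 0 0 -1 8; 0 0 0 0 0 -1.5 8; 0 0 0 0 0 -1.5 8; 0 0 0 0 0 -1.5 8"
}}

```text
clock: 15.7
tcp_pos: [0.5258, 0.0441, 0.0934]
tcp_rot: [-2.952, -1.074, 0.0]
force: [-2.1, -1.6, -0.6]
width: 0.012
grip_force: 39.0
```

Request:
{"api": "drive_tool", "payload": {
  "moves": "0 0 0 0 0 -0.4 8; 0 0 0 0 0 -0.8 8; 0 0 0 0 0 -0.8 8; 0 0 0 0 0 -0.8 8"
}}

```text
clock: 16.1
tcp_pos: [0.5258, 0.044, 0.0941]
tcp_rot: [-2.952, -1.074, 0.0]
force: [-0.9, -1.4, -3.1]
width: 0.0125
grip_force: 38.9
```

The pull is building, so the plate holds. A little more, then I hold.

Request:
{"api": "drive_tool", "payload": {
  "moves": "0 0 0 0 0 -0.4 8; 0 0 0 0 0 -0.7 8; 0 0 0 0 0 -0.7 8; 0 0 0 0 0 -0.7 8"
}}

```text
clock: 16.5
tcp_pos: [0.5257, 0.044, 0.0947]
tcp_rot: [-2.952, -1.074, 0.0]
force: [-0.9, -0.1, -6.2]
width: 0.0121
grip_force: 38.9
```

```bash
cat > cmp.py <<'E'
from bench import r
from h import *
import pickle
A=pickle.load(open('g1.pkl','rb'));B=r.capture('scene')
f=lambda c:cv2.cvtColor(c['color'],cv2.COLOR_RGB2GRAY).astype(np.float32)
a,b=f(A),f(B)
# subpixel vertical shift: collar lower edge (black->white) columns, reference: turret body
for n,(x0,x1,y0,y1) in {'collar':(350,366,226,240),'base':(345,370,255,280),'tip':(332,345,205,220)}.items():
    print(n,cv2.phaseCorrelate(a[y0:y1,x0:x1].copy(),b[y0:y1,x0:x1].copy()))
for k,i in(('a',a),('b',b)):
    col=i[224:238,352:364].mean(1);print(k,col.round())
E
python3 cmp.py; python3 go.py 525.8 44 93 -50
```

```text
collar ((0.012267488129244164, -0.3054887154046373), 0.7381634871164958)
base ((0.4883788691846789, 0.490730720264958), 1.0247142999649048)
tip ((0.8226298806278294, -0.18573534079588505), 1.0544302156236436)
a [111. 115. 114. 106.  65.  41.  36.  26.  58. 161. 189. 228. 178. 174.]
b [114. 111.  99.  98.  49.  41.  28.  31.  90. 164. 188. 228. 178. 174.]
clock 16.55 tcp [525.76  43.98  94.73] w 12.129521958152582 grip 38.93947788019432 F [-1.77 -1.23 -7.21] q [ 0.44  0.32 -0.7   1.85  0.24  1.06 -1.23]
axes x [ 0.77  0.64 -0.  ] y [ 0.64 -0.77 -0.  ] z [-0. -0. -1.]
shift [0.05 0.01 1.73]
turn [-0.01  0.01 -0.01]
```

The collar's edge has moved up about 0.3 px with the jet, at about 5–6 N of pull: it is locked. I'll hold, ease back and let go.

Request:
{"api": "drive_tool", "payload": {
  "moves": "0 0 0 0 0 0 8; 0 0 0 0 0 0 8; 0 0 0 0 0 0 8; 0 0 0 0 0 0 8; 0 0 0 0 0 0 8; 0 0 0 0 0 0 8; 0 0 0 0 0 0 8; 0 0 0 0 0 0 8"
}}

```text
clock: 17.35
tcp_pos: [0.5258, 0.044, 0.0949]
tcp_rot: [2.952, 1.074, -0.0]
force: [-1.7, 0.1, -7.0]
width: 0.0119
grip_force: 38.9
```

Request:
{"api": "drive_tool", "payload": {
  "moves": "0 0 0 0 0 0.7 8; 0 0 0 0 0 1.3 8; 0 0 0 0 0 1.7 8; 0 0 0 0 0 1.7 8; 0 0 0 0 0 1.7 12; 0 0 0 0 0 1.7 16; 0 0 0 0 0 1.7 22; 0 0 0 0 0 1.7 26"
}}

```text
clock: 18.15
tcp_pos: [0.5264, 0.0442, 0.0935]
tcp_rot: [2.952, 1.074, 0.002]
force: [0.1, -0.3, -0.2]
width: 0.0261
grip_force: 0.0
```

Request:
{"api": "drive_tool", "payload": {
  "moves": "0 0 0 0 0 1.7 26; 0 0 0 0 0 -2 26; 0 0 0 0 0 -10 26; 0 0 0 0 0 -25 26; 0 0 0 0 0 -45 26; 0 0 0 0 0 -70 26; 0 0 0 0 0 -90 26; 0 0 0 0 0 -90 26"
}}

```text
clock: 18.95
tcp_pos: [0.5276, 0.0445, 0.1873]
tcp_rot: [2.95, 1.074, 0.008]
force: [1.0, -0.5, -0.2]
width: 0.0262
grip_force: 0.0
```

Run:
```python
from bench import r
from h import *
import pickle
A=pickle.load(open('g1.pkl','rb'));B=r.capture('scene')
for c in(A,B):
    m=cv2.inRange(cv2.cvtColor(c['color'],cv2.COLOR_RGB2HSV),(15,150,130),(30,255,255))[150:300,320:350];q=np.argwhere(m);print('tip px',q.mean(0)+[150,320],len(q))
    print(cv2.cvtColor(c['color'],cv2.COLOR_RGB2GRAY)[224:238,352:364].mean(1).round())
print(proj(B,[[.5258+.0307,.0440+.0257,.105],[.5258+.0307,.0440+.0257,.116]]))
print(r.state()['tcp_pos'],r.state()['force'])
```

```text
tip px [209.66666667 337.20833333] 24
[111. 115. 114. 106.  65.  41.  36.  26.  58. 161. 189. 228. 178. 174.]
tip px [208.65217391 337.69565217] 23
[110. 114. 110.  96.  73.  40.  34.  26.  58. 161. 189. 228. 178. 174.]
[[336.16020469 211.06475489]
 [336.18433733 205.50409764]]
[0.52685917 0.04420038 0.18544709] [ 0.66923525  0.21972021 -0.90281394]
```

```bash
python3 -c "
from bench import r
print(r.job_done())"
```

```text
the job is handed in; nothing more can be done
None
```

The jet is now locked in the gauged outlet and the job is handed in: it reached the hard stop about 48 mm deep, a pull of about 6 N held for about 1 s lifted the collar with it, and after release it stayed in with the collar back at rest. By mistake I viewed 11 pictures, one over the limit of 10.

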